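Hold a knob blank down on its riveting anvil

TASK

One of the two green riveting anvils still has a finished knob (brass rivet on top) standing in it: leave that one as it is. Take the bare aluminium knob blank out of the plywood tray, set its spigot in the ring of the free anvil and press it straight down against the sprung ejector until its flange sits fully home on the steel ring, without ramming it. Finish while still holding it firmly down there, ready for riveting, with everything else on the bench left where it was.

Things in the scene. Friction and masses are not known exactly. Their poses are not given: they have to be found in the camera images.
- blank: bare aluminium knob blank, small dark hole in its top, 0.10 to 0.17 kg: upright round steps: spigot 26 mm dia, 0 to 14 mm (3 mm chamfer at its foot); flange 48 mm dia, 14 to 20 mm; head 30 mm dia, 20 to 62 mm. Origin: centre of the spigot's foot; z up its axis. Starts upright in one of the tray's holes, flange on the tray, foot 4 mm above the bench.
- finished: finished knob, aluminium with a domed brass rivet on top (67 mm in all): upright round steps: spigot 26 mm dia, 0 to 14 mm (3 mm chamfer at its foot); flange 48 mm dia, 14 to 20 mm; head 30 mm dia, 20 to 62 mm. Origin: centre of the spigot's foot; z up its axis. Stands in one of the two anvils, on its raised ejector; leave it there.
- anvil_a: green cast riveting anvil bolted to the bench: square foot 100 x 100 x 22 mm, round boss, steel seat ring on top. Origin: centre of its underside on the bench; z up. Identical to anvil_b.
- anvil_b: green cast riveting anvil bolted to the bench: square foot 100 x 100 x 22 mm, round boss, steel seat ring on top. Origin: centre of its underside on the bench; z up. Identical to anvil_a.
- anvil_a_rim (a point): centre of the flat top of that anvil's steel seat ring, 57 mm above the bench. The ring is 54 mm outside dia, 31 mm bore, 22 mm high; its flat top is the hard stop for a knob's flange.
- anvil_b_rim (a point): centre of the flat top of that anvil's steel seat ring, 57 mm above the bench. The ring is 54 mm outside dia, 31 mm bore, 22 mm high; its flat top is the hard stop for a knob's flange.
- anvil_a_ring: the steel seat ring itself; origin at the centre of its underside, 35 mm above the bench (22 mm below its top).
- anvil_b_ring: the steel seat ring itself; origin at the centre of its underside, 35 mm above the bench (22 mm below its top).
- anvil_a_ejector (a joint): travel (m) of the sprung brass ejector (24 mm dia, flat top) in that ring: 0 = up, top 4 mm below the ring's top; grows as pushed straight down; a knob's flange meets the ring at 0.010. Spring: 5 N at 0, 10 N at 0.010. It stays up under a knob's weight: an unpressed knob stands with its flange 10 mm above the ring, and springs back up if let go.
- anvil_b_ejector (a joint): travel (m) of the sprung brass ejector (24 mm dia, flat top) in that ring: 0 = up, top 4 mm below the ring's top; grows as pushed straight down; a knob's flange meets the ring at 0.010. Spring: 5 N at 0, 10 N at 0.010. It stays up under a knob's weight: an unpressed knob stands with its flange 10 mm above the ring, and springs back up if let go.
- tray: fixed plywood tray board 90 x 180 x 18 mm with two 30 mm holes right through, 40 mm either side of its centre along its y axis. Origin: centre of its underside on the bench.
- gauge: low brass gauge plug in the tray's other hole: spigot 26 mm dia, cap 38 mm dia x 6 mm resting on the tray (top 24 mm above the bench). Origin: centre of its foot. Leave it.
- wrench: steel wrench 200 mm long lying beyond the work.
- screwdriver: screwdriver 190 mm long lying on the bench.
- oil_tin: red tin with a white band, 66 mm dia x 110 mm tall standing on the bench; origin at the centre of its underside.
- socket: steel socket 28 mm dia x 38 mm tall standing on the bench; origin at the centre of its underside.
Things that resemble listed ones, but are neither listed nor needed, are in the scene too. What is shaped like the blank but red or turquoise is not meant.

How it is judged:
By the outcome, as a careful person would: the job done as asked, in the order asked, and still so for the second after the job is handed in, while the arm keeps its last pose, push and grip.
It also fails if it takes over 42 s, if anything falls off the work surface, if the arm or the gripper's body presses on something with over 40 N, if the wrist force passes 120 N, or if a joint passes its speed limit or range.

ROBOT

A 6-joint arm with a two-finger parallel gripper is mounted at the origin on the work surface. World frame = base frame: x ahead of the robot, y to its left, z up, the work surface at z = 0. Lengths are in m, angles in degrees, forces in N, time in s.
With the tool pointing down it reaches from about 0.35 to 0.875 m from the base axis. Payload 4.2 kg.
Tool frame: the origin (TCP) lies on the front face of the gripper's body, between the roots of the fingers; the fingertips stand 70 mm ahead of it and the grasp point (between the pads) lies 51 mm ahead of it; x points along the fingers, y is the direction in which the jaws open and shut, and the axes are right-handed (so a half turn about x gives the same grasp; the last joint's range is limited). The gripper opens to 87 mm and grips with 3 to 60 N. Pads are 19 mm wide; open, the fingers measure 117 mm over their backs; the gripper's body (75 mm by 190 mm) begins 51 mm behind the grasp point.
Start: joints at [-55.829, 22.042, 0.453, 0, -68.411, -14.817], TCP at [0.207, -0.59, 0.292] pointing down, gripper open.
Joint ranges: [-179.83, 179.83], [-69.29, 118.12], [-61.27, 80.66], [-181.25, 117.63], [-171.15, -9.14], [-177.46, 177.46]. Speed limits (degrees/s): [159.86, 159.86, 180, 180, 180, 180].

INTERFACE

Orientations are given as a 3x3 rotation matrix whose columns are the frame's x, y, z axes.
In Python, from station import r, viewer, spotter gives the robot as it stands.
- The arm moves only by the tool move_arm, never from a script. Its argument "series" is a list that holds one entry, the list of rows, each a list of 7 numbers: the turn, a rotation vector about the world's x, y, z scaled (see below), then the shift along the world's x, y, z scaled (see below), then the opening, from 0 (shut) to 1 (fully open). A call has 1 to 20 rows; each row shifts and turns the pose as measured when the row begins; what a row does not reach is not made up. The controller multiplies each number of a shift by 60 mm and each number of a turn by 8 degrees. A row lasts 1/8 s, in which the tool goes at most 62.5 mm and 10.7 degrees, less where a joint would pass 70% of its speed; a pose out of reach is approached as far as the arm can. A call with a number of a shift or a turn outside -1 to 1 is refused whole. A call with a gripper value outside its range is refused whole. The fingers move at their own pace and stop on an object; the grip force is fixed at half the most. Time passes only in rows, so rows that do not move let the fingers close. It gives the time, the measured TCP pose, the force and the opening at its end, in the units of the state.
- r.sense(): the state, without advancing time (a new reading comes with each control period).
- viewer.capture(name): name is "scene" or "top" or "wrist"; returns (picture, depth): 400x640x3 uint8, red, green, blue; 400x640 float32, m along the optical axis (not along the pixel's ray), 0 where there is no reading.
- viewer.camera_params(name): a dict with "mtx" (3x3 intrinsics, pixels), "dist_coeffs" ([k1, k2, p1, p2, k3] as OpenCV has them; the pictures are not rectified), "pose" (4x4, takes a point from camera to world coordinates). Camera axes: x right, y down, z forward; pixel columns grow to the right and rows downward; lengths in m; the calibration is good to about 2 mm. A picture is of the moment at which its call begins: read the wrist's pose just before it. camera_params takes no time and is no camera call; for the wrist camera it gives the pose at the moment of the call.
- r.finish_job(): hands the job in, once; it reports no verdict.
Trained networks look in the newest picture that a camera, given by its name, has taken for a name from the list of things; names that differ only in an ending like _2 or _b are one class to them, and where a whole thing is asked for, a point or a joint stands for the part that bears it (a point fixed in the world has none). Each returns a list of dicts, best first, with "conf" (0 to 1); they miss things now and then, are a little off and sometimes report something else, mostly with a low value. They report only what shows in the picture. A call takes as long as a camera call. They do not tell look-alikes from the thing itself.
- spotter.find_in(camera, name): "centre" ([column, row] in pixels, amid what is visible of it).
- spotter.trace(camera, name): "mask" (400x640 bool, what is visible of it) and "centre" ([column, row] in pixels, amid what is visible of it).
The state is a dict: "time_s": time; "joints": joint angles; "joint_velocities": joint speeds; "effort": joint torques, N m; "tcp_pos": TCP position; "ee_rot": TCP orientation; "wrist_force": force on the tool from outside, world axes, zero at the start; "moment": the same for the moment, N m; "gripper_width": opening from 0.0 (shut) to 1.0 (fully open).
Only numpy, scipy, OpenCV 4.12 (cv2) and the standard library are available. Lean on these libraries where they do the work, as an engineer would, in place of code of your own. Each camera call takes 0.05 s, during which the arm holds its last target.

## Working session

There is one attempt and no reset: what is moved stays moved. The work goes in short steps, Python scripts to look and compute and a tool call to move; the robot and the scene stay as the last step left them, time stands still between calls to the robot, and variables do not carry over. Pictures are saved under pics/ and viewed, and the job is handed in when it is done.

Besides the shell and the picture viewer there is one more tool, called after "Call:" by a JSON object that holds its "name" and its "arguments", one argument or row to a line. move_arm: Moves the arm, as the interface text tells. Its arguments: {"type":"object","properties":{"series":{"type":"array","items":{"type":"array","items":{"type":"array","items":{"type":"number","minimum":-1,"maximum":1}}}}},"required":["series"]}

```bash
ls; mkdir -p pics; cat > h.py <<'E'
import numpy as np, cv2, json
from station import r, viewer, spotter
def cap(n,out):
    p=viewer.camera_params(n); im,d=viewer.capture(n)
    np.savez('last_'+n+'.npz',im=im,d=d,K=p['mtx'],D=p['dist_coeffs'],P=p['pose'])
    cv2.imwrite('pics/'+out,im[:,:,::-1]); return im,d,p
def load(n):
    return np.load('last_'+n+'.npz')
def w(n,uv,z=None):
    L=load(n); K,D,P=L['K'],np.array(L['D']),L['P']
    u=cv2.undistortPoints(np.array([[uv]],float),np.array(K),D)[0,0]
    ray=np.array([u[0],u[1],1.])
    if z is None:
        c,r_=int(round(uv[0])),int(round(uv[1])); a=L['d'][r_-1:r_+2,c-1:c+2]; a=a[a>0]
        return P[:3,:3]@(ray*np.median(a))+P[:3,3]
    d=P[:3,:3]@ray; t=(z-P[2,3])/d[2]; return P[:3,3]+t*d
E
python3 - <<'E'
from h import *
cap('scene','s1.png');cap('top','t1.png')
for c in ['scene','top']:
  for n in ['blank','finished','anvil_a','tray','gauge']:
    print(c,n,[(np.round(x['centre']),round(x['conf'],2)) for x in spotter.find_in(c,n)])
print(r.sense())
E
```

```text
pics
scene blank [(array([192., 213.]), 0.78), (array([184., 180.]), 0.71), (array([199., 166.]), 0.53), (array([222., 187.]), 0.5)]
scene finished [(array([407., 258.]), 0.89)]
scene anvil_a [(array([340., 243.]), 0.95), (array([403., 284.]), 0.87)]
scene tray [(array([238., 197.]), 0.68)]
scene gauge [(array([247., 190.]), 0.57), (array([339., 247.]), 0.48)]
top blank [(array([416., 199.]), 0.7), (array([413., 162.]), 0.7), (array([460., 217.]), 0.63), (array([456., 191.]), 0.55)]
top finished [(array([228., 183.]), 0.78)]
top anvil_a [(array([288., 196.]), 0.76), (array([238., 189.]), 0.74)]
top tray [(array([402., 206.]), 0.82)]
top gauge [(array([392., 212.]), 0.52)]
{'time_s': 0.6, 'joints': array([-5.58284789e+01,  2.20410815e+01,  4.50898129e-01, -3.43387427e-03,
       -6.84120659e+01, -1.48155073e+01]), 'joint_velocities': array([-0.00286363, -0.00081904, -0.00981258,  0.0269967 ,  0.01344274,
       -0.036763  ]), 'effort': array([ 7.59221821e-04, -3.90214920e+01,  1.87534207e+01,  4.22245815e+00,
        1.54260738e-02, -2.85711337e-05]), 'tcp_pos': array([ 0.20715232, -0.58962561,  0.29223565]), 'ee_rot': array([[ 2.40579726e-05, -3.31416113e-01,  9.43484690e-01],
       [ 6.37806022e-05,  9.43484688e-01,  3.31416111e-01],
       [-9.99999998e-01,  5.22028220e-05,  4.38362480e-05]]), 'wrist_force': array([-0.61921713, -0.22775753,  0.61502077]), 'moment': array([ 0.01479799,  0.03219297, -0.01180784]), 'gripper_width': 1.002008420594442}
```

View pics/s1.png

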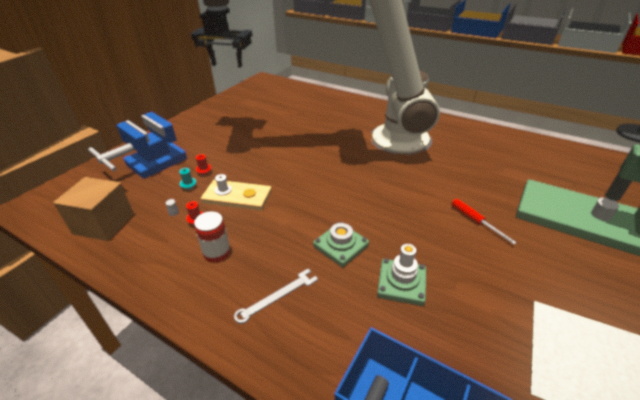

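View pics/t1.png

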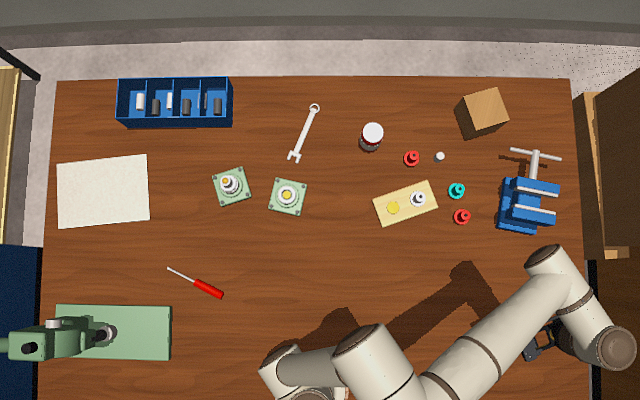

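```bash
python3 - <<'E'
from h import *
L=load('top')['im'][130:260,190:490]; cv2.imwrite('pics/t1c.png',cv2.resize(L[:,:,::-1],None,fx=2.6,fy=2.6,interpolation=cv2.INTER_CUBIC))
L=load('scene')['im'][130:330,140:460]; cv2.imwrite('pics/s1c.png',cv2.resize(L[:,:,::-1],None,fx=2.5,fy=2.5,interpolation=cv2.INTER_CUBIC))
for uv in [(416,199),(413,162),(460,217),(456,191),(392,212),(228,183),(288,196)]: print(uv,w('top',uv).round(4))
P=load('top')['P']; print(P.round(3))
E
```

```text
(416, 199) [ 0.5628 -0.3111  0.0638]
(413, 162) [ 0.6809 -0.3116  0.0311]
(460, 217) [ 0.5104 -0.4433  0.0529]
(456, 191) [ 0.587  -0.4318  0.0614]
(392, 212) [ 0.5291 -0.2455  0.0224]
(228, 183) [0.6025 0.2334 0.1143]
(288, 196) [0.5738 0.0658 0.0525]
[[-0.00e+00 -9.91e-01  1.34e-01  3.66e-01]
 [-1.00e+00  1.00e-03  6.00e-03 -3.50e-02]
 [-6.00e-03 -1.34e-01 -9.91e-01  1.48e+00]
 [ 0.00e+00  0.00e+00  0.00e+00  1.00e+00]]
```

View pics/t1c.png

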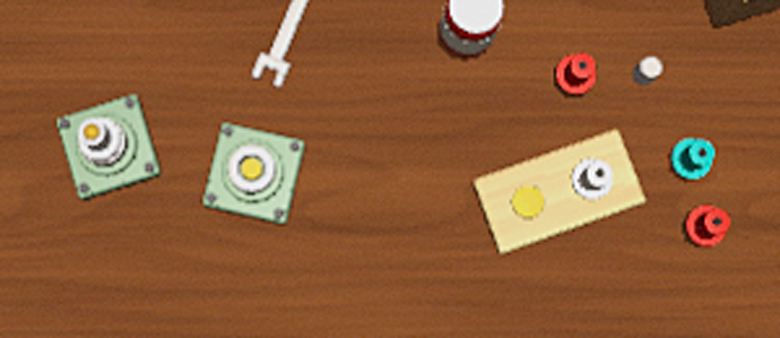

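View pics/s1c.png

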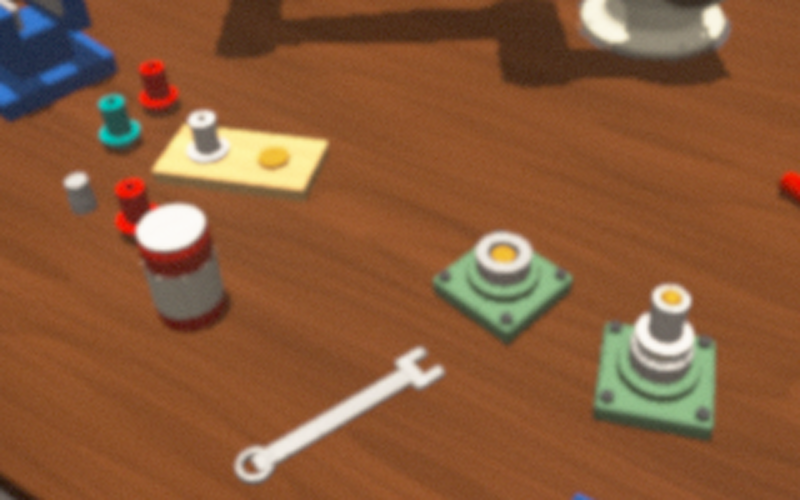

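Possible mix-ups in the top picture are:
- red look-alikes at (411,158) and (461,217)
- a turquoise one at (456,191)
- the socket at (440,156)
- the brass gauge at (392,207)
- the finished knob at (228,183)

The bare aluminium blank with the dark hole stands in the tray at (418,199), and the crop confirms it. The free anvil is at (288,196) in the top picture, with an empty ring and the brass ejector visible.

Call:
{"name": "move_arm", "arguments": {
  "series": [
    [[0,0,0,0.75,0.58,0,1],[0,0,0,0.75,0.58,0,1],[0,0,0,0.75,0.58,0,1],[0,0,0,0.75,0.58,0,1],[0,0,0,0.75,0.58,0,1],[0,0,0,0.75,0.58,0,1],[0,0,0,0.75,0.58,0,1],[0,0,0,0.5,0.4,0,1],[0,0,0,0,0,0,1]]
  ]
}}

```text
time_s: 1.72
tcp_pos: [0.5614, -0.3127, 0.2926]
ee_rot: [[0.002, -0.329, 0.944], [-0.002, 0.944, 0.329], [-1.0, -0.003, 0.001]]
wrist_force: [0.1, -0.2, 0.7]
gripper_width: 1.0
```

```bash
python3 - <<'E'
from h import *
cap('wrist','w1.png')
for n in ['blank','gauge']:
    print(n,[(np.round(x['centre']),round(x['conf'],2)) for x in spotter.trace('wrist',n)])
print(load('wrist')['P'].round(3), r.sense()['tcp_pos'])
E
```

```text
blank [(array([218., 174.]), 0.91), (array([312., 182.]), 0.81), (array([221., 104.]), 0.69), (array([292., 280.]), 0.61)]
gauge [(array([374., 181.]), 0.7)]
[[-0.328  0.915  0.235  0.499]
 [ 0.945  0.318  0.078 -0.335]
 [-0.003  0.248 -0.969  0.384]
 [ 0.     0.     0.     1.   ]] [ 0.55900535 -0.31494777  0.29305682]
```

View pics/w1.png

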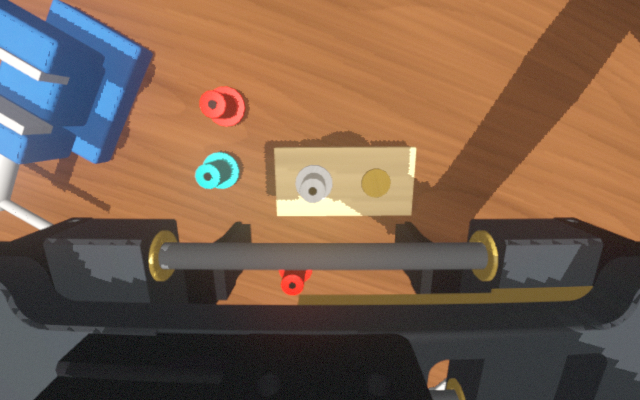

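Wrist picture: the aluminium blank is at (313,184) with its dark hole at (313,190), the gauge is at (375,182), and the coloured look-alikes stand outside the tray.

```bash
cat >> h.py <<'E'
def cloud(n):
    L=load(n); h,wd=L['d'].shape; g=np.stack(np.meshgrid(np.arange(wd),np.arange(h)),-1).reshape(-1,1,2).astype(float)
    u=cv2.undistortPoints(g,np.array(L['K']),np.array(L['D'])).reshape(h,wd,2)
    ray=np.concatenate([u,np.ones((h,wd,1))],-1)*L['d'][...,None]
    X=ray@L['P'][:3,:3].T+L['P'][:3,3]; X[L['d']<=0]=np.nan; return X
def sel(X,c,rad,z0,z1):
    m=(np.hypot(X[...,0]-c[0],X[...,1]-c[1])<rad)&(X[...,2]>z0)&(X[...,2]<z1); return X[m]
def circ(p):
    (c,rad)=cv2.minEnclosingCircle(p[:,:2].astype(np.float32)*1000); return np.round(np.array([*c,rad]),1)
E
python3 - <<'E'
from h import *
for n in ['wrist','top']:
    X=cloud(n); print(n)
    h=sel(X,(0.562,-0.315),.03,.061,.075); print('head',len(h),np.median(h,0).round(4),h[:,:2].mean(0).round(4),circ(h))
    f=sel(X,(0.562,-0.315),.04,.0205,.03); print('flange',len(f),circ(f) if len(f) else 0)
X=cloud('top')
for z0,z1 in[(.052,.064),(.105,.13)]:
  for c in [(.575,.066),(.6,.23)]:
    s=sel(X,c,.04,z0,z1)
    if len(s):print(c,z0,len(s),s.mean(0).round(4),circ(s))
for n,uv,z in [('wrist',(313,190.5),.066)]: print(w(n,uv,z))
print(spotter.find_in('top','anvil_a_rim') )
t=r.sense();print(t['tcp_pos'],t['joint_velocities'].round(2),t['ee_rot'].round(4))
E
```

```text
wrist
head 510 [ 0.572  -0.3232  0.0646] [ 0.572  -0.3231] [ 572.6 -323.1   14.9]
flange 473 [ 572.2 -323.    23.8]
top
head 66 [ 0.5688 -0.3226  0.0654] [ 0.5703 -0.3229] [ 569.7 -323.8   14.6]
flange 121 [ 562.3 -315.4   39.4]
(0.575, 0.066) 0.052 175 [0.5801 0.0709 0.0567] [580.2  71.7  26.7]
(0.6, 0.23) 0.052 43 [0.5992 0.2308 0.0563] [607.4 240.5  26.4]
(0.6, 0.23) 0.105 90 [0.6087 0.2417 0.1145] [608.  242.2  15.6]
[ 0.571679 -0.322085  0.066   ]
[{'centre': [234.5, 186.3], 'conf': 0.76}]
[ 0.55867197 -0.31532349  0.29318989] [-0.62 -0.25 -0.12 -0.13  0.01 -0.02] [[ 0.002  -0.3245  0.9459]
 [-0.0024  0.9459  0.3245]
 [-1.     -0.003   0.0011]]
```

Call:
{"name": "move_arm", "arguments": {
  "series": [
    [[0.017,0.014,0,0.22,-0.13,-0.5,1],[0,0,0,0,0,-0.6,1],[0,0,0,0,0,-0.6,1],[0,0,0,0,0,-0.4,1],[0,0,0,0,0,0,1],[0,0,0,0,0,0,1]]
  ]
}}

```text
time_s: 2.68
tcp_pos: [0.5671, -0.3304, 0.1683]
ee_rot: [[0.006, -0.315, 0.949], [-0.003, 0.949, 0.315], [-1.0, -0.005, 0.004]]
wrist_force: [0.5, 0.1, 1.0]
gripper_width: 1.001
```

```bash
python3 - <<'E'
from h import *
cap('wrist','w2.png')
X=cloud('wrist')
h=sel(X,(0.572,-0.323),.03,.061,.075); print('head',len(h),h.mean(0).round(4) if len(h) else 0,circ(h) if len(h) else 0)
t=r.sense();print(t['tcp_pos'],t['ee_rot'].round(4))
E
```

```text
head 1149 [ 0.5706 -0.3237  0.0645] [ 572.2 -323.1   14.9]
[ 0.56701429 -0.33023201  0.16828309] [[ 0.0057 -0.3144  0.9493]
 [-0.0028  0.9493  0.3144]
 [-1.     -0.0045  0.0045]]
```

View pics/w2.png

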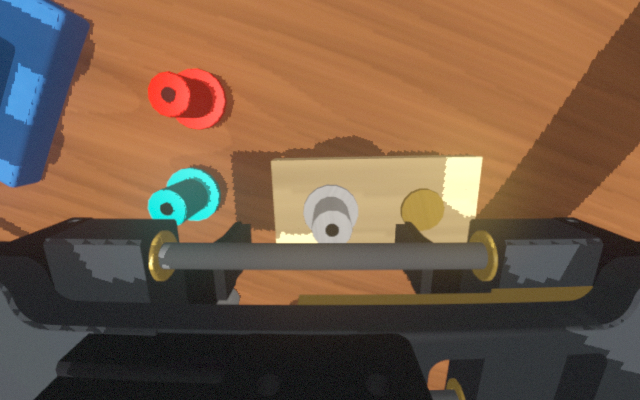

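The blank stands between the open fingers, with its hole at (332,230) and nothing else in the jaw's path.

Call:
{"name": "move_arm", "arguments": {
  "series": [
    [[0.02,0.04,0,0.085,0.12,-0.3,1],[0,0,0,0,0,-0.3,1],[0,0,0,0,0,-0.2,1],[0,0,0,0,0,0,1],[0,0,0,0,0,0,1]]
  ]
}}

```text
time_s: 3.35
tcp_pos: [0.573, -0.3225, 0.1185]
ee_rot: [[0.002, -0.315, 0.949], [-0.001, 0.949, 0.315], [-1.0, -0.001, 0.002]]
wrist_force: [0.8, -0.2, -0.4]
gripper_width: 1.003
```

Call:
{"name": "move_arm", "arguments": {
  "series": [
    [[0,0.01,0,-0.015,0,-0.2,1],[0,0,0,0,0,-0.17,1],[0,0,0,0,0,0,1],[0,0,0,0,0,0,1]]
  ]
}}

```text
time_s: 3.85
tcp_pos: [0.5722, -0.3227, 0.0952]
ee_rot: [[0.002, -0.315, 0.949], [-0.001, 0.949, 0.315], [-1.0, -0.002, 0.001]]
wrist_force: [-0.8, 0.1, 0.1]
gripper_width: 1.001
```

Call:
{"name": "move_arm", "arguments": {
  "series": [
    [[0,0,0,0,0,0.015,0.6],[0,0,0,0,0,0,0.4],[0,0,0,0,0,0,0.2],[0,0,0,0,0,0,0],[0,0,0,0,0,0,0],[0,0,0,0,0,0,0]]
  ]
}}

```text
time_s: 4.6
tcp_pos: [0.5727, -0.3229, 0.0973]
ee_rot: [[0.004, -0.315, 0.949], [-0.002, 0.949, 0.315], [-1.0, -0.003, 0.003]]
wrist_force: [0.4, -0.1, -0.7]
gripper_width: 0.403
```

Call:
{"name": "move_arm", "arguments": {
  "series": [
    [[0,0,0,0,0,0,0],[0,0,0,0,0,0,0],[0,0,0,0,0,0,0]]
  ]
}}

```text
time_s: 4.97
tcp_pos: [0.5727, -0.3228, 0.0973]
ee_rot: [[0.003, -0.315, 0.949], [-0.002, 0.949, 0.315], [-1.0, -0.003, 0.003]]
wrist_force: [0.6, -0.2, 0.6]
gripper_width: 0.335
```

Call:
{"name": "move_arm", "arguments": {
  "series": [
    [[0.015,0.025,0,0,0,0.2,0],[0,0,0,0,0,0.4,0],[0,0,0,0,0,0.6,0],[0,0,0,0,0,0.6,0],[0,0,0,0,0,0.4,0],[0,0,0,0,0,0,0]]
  ]
}}

```text
time_s: 5.72
tcp_pos: [0.5712, -0.3225, 0.2349]
ee_rot: [[-0.002, -0.314, 0.949], [0.002, 0.949, 0.314], [-1.0, 0.002, -0.002]]
wrist_force: [-0.2, -0.5, -1.8]
gripper_width: 0.336
```

Call:
{"name": "move_arm", "arguments": {
  "series": [
    [[-0.01,-0.01,0,0.03,0.4,0,0],[0,0,0,0.03,0.7,0,0],[0,0,0,0.03,0.8,0,0],[0,0,0,0.03,0.8,0,0],[0,0,0,0.03,0.8,0,0],[0,0,0,0,0.8,0,0],[0,0,0,0,0.8,0,0],[0,0,0,0,0.7,0,0],[0,0,0,0,0.4,0,0],[0,0,0,0,0,0,0],[0,0,0,0,0,0,0]]
  ]
}}

```text
time_s: 7.1
tcp_pos: [0.5717, 0.0605, 0.2201]
ee_rot: [[-0.025, -0.31, 0.951], [0.002, 0.951, 0.31], [-1.0, 0.009, -0.023]]
wrist_force: [-0.2, -0.4, -1.5]
gripper_width: 0.339
```

```bash
python3 - <<'E'
from h import *
cap('wrist','w3.png');cap('scene','s3.png')
t=r.sense();print(t['tcp_pos'],t['ee_rot'].round(4))
X=cloud('wrist')
for z0,z1 in[(.053,.062)]:
    s=sel(X,(.58,.071),.04,z0,z1); print(len(s),s.mean(0).round(4) if len(s) else 0,circ(s) if len(s) else 0)
E
```

```text
[0.57193114 0.06002158 0.22036882] [[-0.0243 -0.3086  0.9509]
 [ 0.0018  0.9511  0.3088]
 [-0.9997  0.0092 -0.0226]]
454 [0.5617 0.0725 0.0553] [572.7  72.1  25.3]
```

View pics/w3.png

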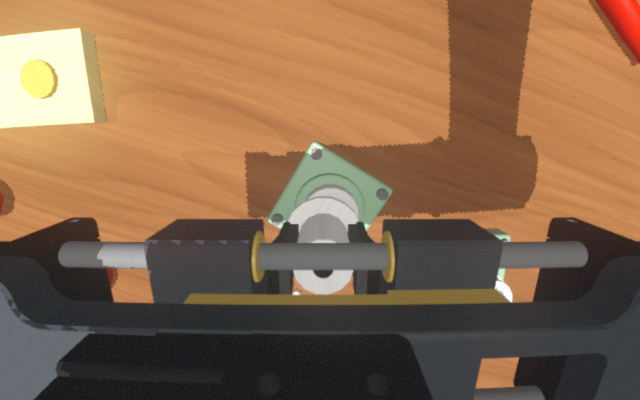

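View pics/s3.png

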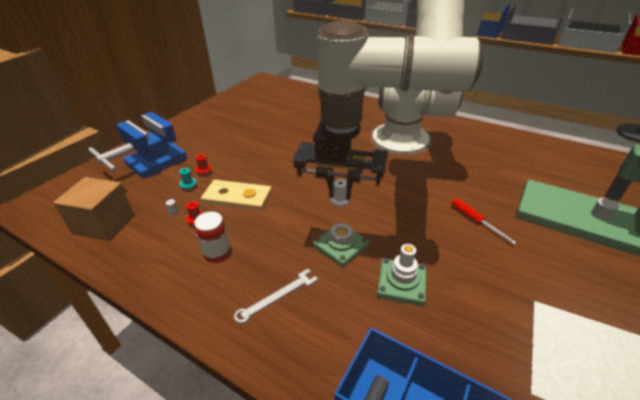

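The blank is held clear above the free anvil, and the ring is half hidden behind it near (330,200). I'll straighten the tool and shift forward to get an unobstructed view of the ring.

Call:
{"name": "move_arm", "arguments": {
  "series": [
    [[-0.013,-0.174,0,0.4,0.09,0.1,0],[0,0,0,0.6,0.09,0.1,0],[0,0,0,0.4,0,0,0],[0,0,0,0,0,0,0],[0,0,0,0,0,0,0],[0,0,0,0,0,0,0]]
  ]
}}

```text
time_s: 7.95
tcp_pos: [0.6562, 0.0648, 0.2317]
ee_rot: [[-0.003, -0.301, 0.954], [-0.001, 0.954, 0.301], [-1.0, 0.0, -0.003]]
wrist_force: [-0.6, 0.2, -2.0]
gripper_width: 0.337
```

```bash
cat > m.py <<'E'
from h import *
import sys
from scipy.optimize import least_squares
cap('wrist',sys.argv[1])
t=r.sense();print(t['tcp_pos'],t['ee_rot'].round(4))
for n in ['wrist','top']:
    X=cloud(n)
    s=sel(X,(.58,.071),.04,.053,.062); print(n,len(s),np.median(s[:,2]) if len(s) else 0, circ(s) if len(s) else 0)
E
python3 m.py w4.png
```

```text
[0.65611428 0.06489383 0.23171443] [[-3.300e-03 -3.012e-01  9.536e-01]
 [-8.000e-04  9.536e-01  3.012e-01]
 [-1.000e+00  3.000e-04 -3.400e-03]]
wrist 1836 0.055369738622391806 [580.8  71.7  27. ]
top 151 0.05685709373668657 [580.2  71.7  26.7]
```

View pics/w4.png

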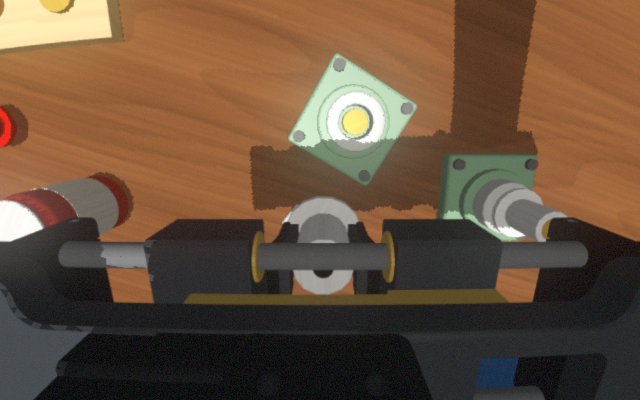

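The ring is now in full view at (356,121) and empty, with the brass ejector inside. The finished knob is at (510,205). The wrist and top cameras agree on the ring centre to within 1 mm: (0.581, 0.072).

Call:
{"name": "move_arm", "arguments": {
  "series": [
    [[0.006,-0.024,0,-0.4,0.06,0,0],[0,0,0,-0.5,0.06,0,0],[0,0,0,-0.25,0,0,0],[0,0,0,0,0,0,0],[0,0,0,0,0,0,0],[0,0,0,0,0,0,0]]
  ]
}}

```text
time_s: 8.75
tcp_pos: [0.5843, 0.072, 0.2331]
ee_rot: [[0.003, -0.302, 0.953], [0.001, 0.953, 0.302], [-1.0, -0.0, 0.003]]
wrist_force: [-0.1, 0.1, -1.2]
gripper_width: 0.338
```

Call:
{"name": "move_arm", "arguments": {
  "series": [
    [[-0.007,0.02,0,-0.055,0,-0.4,0],[0,0,0,0,0,-0.4,0],[0,0,0,0,0,-0.3,0],[0,0,0,0,0,0,0],[0,0,0,0,0,0,0]]
  ]
}}

```text
time_s: 9.38
tcp_pos: [0.5843, 0.0721, 0.1659]
ee_rot: [[0.003, -0.301, 0.954], [0.0, 0.954, 0.301], [-1.0, -0.001, 0.003]]
wrist_force: [-1.6, 0.1, -1.0]
gripper_width: 0.332
```

```bash
python3 - <<'E'
from h import *
cap('wrist','w5.png');cap('scene','s5.png')
t=r.sense();print(t['tcp_pos'],t['ee_rot'].round(4))
a=load('wrist')['im'][150:320,220:440];b=load('scene')['im'][150:290,260:440]
a=cv2.resize(a,(396,306));b=cv2.resize(b,(394,306))
cv2.imwrite('pics/c5.png',np.hstack([a,b])[:,:,::-1])
E
```

```text
[0.58409136 0.07210606 0.1660734 ] [[ 3.300e-03 -3.010e-01  9.536e-01]
 [ 4.000e-04  9.536e-01  3.010e-01]
 [-1.000e+00 -6.000e-04  3.300e-03]]
```

View pics/c5.png

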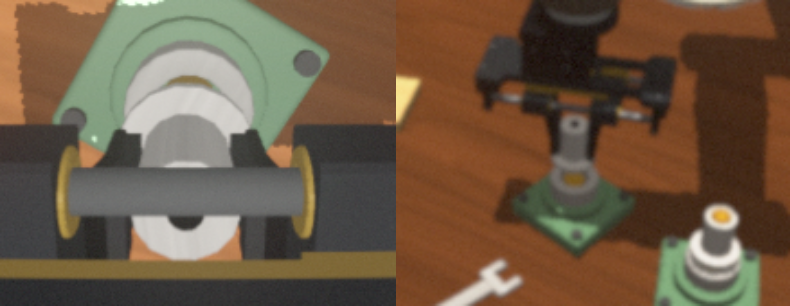

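The blank hangs straight, with its flange centred over the ring sideways. Next I'll correct x by about 3 mm and remove the small tilt.

Call:
{"name": "move_arm", "arguments": {
  "series": [
    [[-0.003,0.024,0,-0.052,0,0,0],[0,0,0,0,0,0,0],[0,0,0,0,0,0,0]]
  ]
}}

```text
time_s: 9.85
tcp_pos: [0.5814, 0.0723, 0.1678]
ee_rot: [[0.003, -0.301, 0.954], [0.001, 0.954, 0.301], [-1.0, 0.0, 0.003]]
wrist_force: [0.6, -0.1, -1.7]
gripper_width: 0.334
```

Call:
{"name": "move_arm", "arguments": {
  "series": [
    [[0,0.02,0,0,0,-0.1,0],[0,0,0,0,0,-0.1,0],[0,0,0,0,0,-0.07,0],[0,0,0,0,0,0,0],[0,0,0,0,0,0,0]]
  ]
}}

```text
time_s: 10.48
tcp_pos: [0.5812, 0.0723, 0.15]
ee_rot: [[-0.001, -0.301, 0.954], [0.001, 0.954, 0.301], [-1.0, 0.001, -0.001]]
wrist_force: [0.5, -0.1, -1.1]
gripper_width: 0.339
```

Call:
{"name": "move_arm", "arguments": {
  "series": [
    [[0,0,0,0,0,-0.03,0],[0,0,0,0,0,-0.03,0],[0,0,0,0,0,-0.03,0]]
  ]
}}

```text
time_s: 10.85
tcp_pos: [0.5815, 0.0724, 0.1454]
ee_rot: [[0.0, -0.302, 0.953], [0.001, 0.953, 0.302], [-1.0, 0.001, 0.0]]
wrist_force: [-1.3, -0.3, 3.7]
gripper_width: 0.339
```

The force rose right at the expected ejector height, so the spigot is in the bore and not standing on the rim. I'll press gently.

Call:
{"name": "move_arm", "arguments": {
  "series": [
    [[0,0,0,0,0,-0.04,0],[0,0,0,0,0,-0.04,0],[0,0,0,0,0,-0.04,0]]
  ]
}}

```text
time_s: 11.22
tcp_pos: [0.5815, 0.0724, 0.1401]
ee_rot: [[0.001, -0.302, 0.953], [0.001, 0.953, 0.302], [-1.0, 0.0, 0.001]]
wrist_force: [-2.2, 0.3, 6.9]
gripper_width: 0.337
```

Call:
{"name": "move_arm", "arguments": {
  "series": [
    [[0,0,0,0,0,-0.03,0],[0,0,0,0,0,-0.03,0],[0,0,0,0,0,-0.03,0]]
  ]
}}

```text
time_s: 11.6
tcp_pos: [0.5815, 0.0724, 0.1371]
ee_rot: [[0.002, -0.303, 0.953], [0.0, 0.953, 0.303], [-1.0, -0.0, 0.002]]
wrist_force: [-3.5, 0.6, 9.1]
gripper_width: 0.334
```

Call:
{"name": "move_arm", "arguments": {
  "series": [
    [[0,0.01,0,0.01,0,-0.03,0],[0,0,0,0,0,-0.04,0]]
  ]
}}

```text
time_s: 11.85
tcp_pos: [0.5817, 0.0725, 0.1362]
ee_rot: [[0.0, -0.304, 0.953], [-0.001, 0.953, 0.304], [-1.0, -0.001, -0.0]]
wrist_force: [-7.9, 1.4, 19.1]
gripper_width: 0.338
```

Call:
{"name": "move_arm", "arguments": {
  "series": [
    [[0,0,0,-0.015,0.002,-0.04,0],[0,0,0,0,0,-0.045,0]]
  ]
}}

```text
time_s: 12.1
tcp_pos: [0.5815, 0.0725, 0.1362]
ee_rot: [[0.003, -0.306, 0.952], [-0.001, 0.952, 0.306], [-1.0, -0.002, 0.003]]
wrist_force: [-8.2, 1.8, 17.5]
gripper_width: 0.336
```

```bash
python3 - <<'E'
from h import *
t=r.sense();print(t['time_s'],t['tcp_pos'],t['wrist_force'],t['ee_rot'].round(4))
cap('wrist','w6.png');cap('scene','s6.png');cap('top','t6.png')
a=load('wrist')['im'][150:320,220:440];b=load('scene')['im'][150:310,260:460]
a=cv2.resize(a,(390,301));b=cv2.resize(b,(390,312))[:301]
cv2.imwrite('pics/c6.png',np.hstack([a,b])[:,:,::-1])
t=r.sense();print(t['time_s'],t['tcp_pos'],t['wrist_force'],t['gripper_width'])
X=cloud('wrist'); s=sel(X,(.581,.072),.026,.05,.085); print(len(s),np.percentile(s[:,2],[5,25,50,75,95]).round(4))
E
```

```text
12.1 [0.58147688 0.07252538 0.13615999] [-8.23836571  1.80904513 17.54421341] [[ 0.0034 -0.3059  0.9521]
 [-0.0015  0.9521  0.3059]
 [-1.     -0.0024  0.0028]]
12.25 [0.58146817 0.07251551 0.13621504] [-6.64642309  0.37296081 15.6684983 ] 0.33784576241162134
2755 [0.0551 0.0609 0.062  0.0724 0.0829]
```

View pics/c6.png

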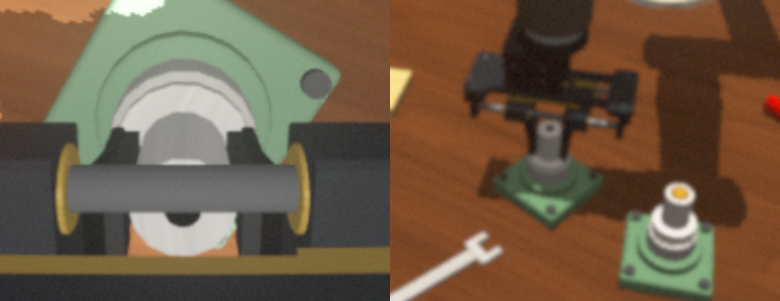

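View pics/s6.png

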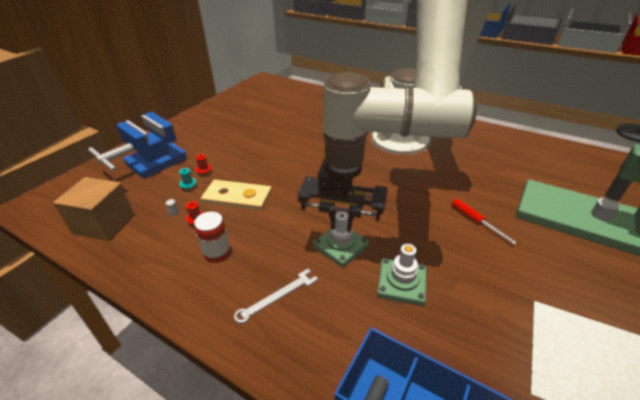

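The flange sits on the ring all round with no gap. Its top reads 0.062 m, against about 0.0615 m expected with the camera's 1.5 mm bias. The finished knob and the tray are untouched. I'll make the hold slightly firmer.

Call:
{"name": "move_arm", "arguments": {
  "series": [
    [[0.005,0.015,0,-0.015,0,-0.055,0],[0,0,0,-0.005,0,-0.06,0]]
  ]
}}

```text
time_s: 12.5
tcp_pos: [0.5813, 0.0725, 0.1361]
ee_rot: [[0.006, -0.308, 0.951], [-0.001, 0.951, 0.308], [-1.0, -0.003, 0.005]]
wrist_force: [-10.1, -0.0, 22.3]
gripper_width: 0.338
```

```bash
python3 - <<'E'
from h import *
for i in range(6):
    t=r.sense();print(t['time_s'],t['tcp_pos'].round(4),t['wrist_force'].round(1),t['gripper_width'].round(3),t['ee_rot'][:,0].round(4))
    cap('wrist','w7.png')
X=cloud('wrist'); s=sel(X,(.581,.072),.023,.05,.07); print(np.median(s[:,2]))
E
```

```text
Traceback (most recent call last):
AttributeError: 'float' object has no attribute 'round'
```

```bash
python3 - <<'E'
from h import *
for i in range(6):
    t=r.sense();print(t['time_s'],t['tcp_pos'].round(4),t['wrist_force'].round(1),t['ee_rot'][:,0].round(4),t['moment'].round(2))
    cap('wrist','w7.png')
X=cloud('wrist'); s=sel(X,(.581,.072),.023,.05,.07); print(np.median(s[:,2]))
E
```

```text
12.5 [0.5813 0.0725 0.1361] [-10.1  -0.   22.3] [ 0.0061 -0.0014 -1.    ] [ 0.42  2.91 -0.11]
12.55 [0.5813 0.0725 0.1362] [-8.1 -0.2 19.6] [ 0.0063 -0.0013 -1.    ] [ 0.22  2.41 -0.08]
12.6 [0.5813 0.0725 0.1362] [-8.3 -0.5 19.4] [ 0.0063 -0.0013 -1.    ] [ 0.15  2.45 -0.06]
12.65 [0.5813 0.0725 0.1361] [-8.3  1.3 20.4] [ 0.0062 -0.0013 -1.    ] [ 0.15  2.42 -0.1 ]
12.7 [0.5813 0.0725 0.1361] [-7.2 -0.3 19.1] [ 0.0063 -0.0013 -1.    ] [ 0.16  2.41 -0.12]
12.75 [0.5813 0.0725 0.1361] [-8.1 -0.8 20.1] [ 0.0063 -0.0013 -1.    ] [ 0.17  2.44 -0.1 ]
0.06168139664103939
```

Call:
{"name": "move_arm", "arguments": {
  "series": [
    [[0.01,0.045,0,-0.03,0,-0.055,0],[0.003,0.02,0,-0.02,0,-0.058,0]]
  ]
}}

```text
time_s: 13.05
tcp_pos: [0.5811, 0.0725, 0.1362]
ee_rot: [[0.007, -0.31, 0.951], [0.001, 0.951, 0.31], [-1.0, -0.001, 0.007]]
wrist_force: [-5.2, -0.3, 18.5]
gripper_width: 0.333
```

```bash
python3 - <<'E'
from h import *
for i in range(5):
    t=r.sense();print(t['time_s'],t['tcp_pos'].round(4),t['wrist_force'].round(1),t['ee_rot'][:,0].round(4),t['moment'].round(2),round(t['gripper_width'],3))
    cap('wrist','w8.png')
X=cloud('wrist'); s=sel(X,(.581,.072),.023,.05,.07); print(np.median(s[:,2]))
E
```

```text
13.05 [0.5811 0.0725 0.1362] [-5.2 -0.3 18.5] [ 6.7e-03  7.0e-04 -1.0e+00] [-0.1   1.83 -0.09] 0.333
13.1 [0.5811 0.0725 0.1361] [-5.4 -0.7 16. ] [ 6.7e-03  7.0e-04 -1.0e+00] [-0.3   1.5  -0.06] 0.336
13.15 [0.5811 0.0725 0.1362] [-4.7  0.1 17.3] [ 6.7e-03  6.0e-04 -1.0e+00] [-0.2   1.56 -0.08] 0.337
13.2 [0.5811 0.0725 0.1362] [-5.  -0.6 17. ] [ 6.7e-03  6.0e-04 -1.0e+00] [-0.24  1.51 -0.11] 0.335
13.25 [0.5811 0.0725 0.1362] [-5.3 -0.7 17. ] [ 6.7e-03  6.0e-04 -1.0e+00] [-0.21  1.51 -0.14] 0.334
0.06168158668351162
```

Call:
{"name": "move_arm", "arguments": {
  "series": [
    [[0,0.02,0,-0.03,0,-0.075,0]]
  ]
}}

```text
time_s: 13.42
tcp_pos: [0.581, 0.0725, 0.1361]
ee_rot: [[0.009, -0.312, 0.95], [0.0, 0.95, 0.312], [-1.0, -0.002, 0.009]]
wrist_force: [-6.3, -0.8, 25.4]
gripper_width: 0.338
```

```bash
python3 - <<'E'
from h import *
for i in range(5):
    t=r.sense();print(t['time_s'],t['tcp_pos'].round(4),t['wrist_force'].round(1),t['ee_rot'][:,0].round(4),t['moment'].round(2),round(t['gripper_width'],3))
    cap('wrist','w9.png')
X=cloud('wrist'); s=sel(X,(.581,.072),.023,.05,.07); print(np.median(s[:,2]))
cv2.imwrite('pics/c9.png',cv2.resize(load('wrist')['im'][150:320,220:440],(660,510))[:,:,::-1])
E
```

```text
13.425 [0.581  0.0725 0.1361] [-6.3 -0.8 25.4] [ 9.1e-03  4.0e-04 -1.0e+00] [-0.28  1.99 -0.14] 0.338
13.475 [0.5809 0.0725 0.1361] [-5.3 -1.3 21.6] [ 9.3e-03  5.0e-04 -1.0e+00] [-0.37  1.7  -0.11] 0.342
13.525 [0.581  0.0725 0.1361] [-5.4 -0.8 21.1] [ 9.3e-03  5.0e-04 -1.0e+00] [-0.25  1.8  -0.14] 0.336
13.575 [0.581  0.0725 0.1362] [-5.8 -1.  21.9] [ 9.4e-03  6.0e-04 -1.0e+00] [-0.28  1.76 -0.1 ] 0.336
13.625 [0.581  0.0725 0.1361] [-5.8 -1.4 21.1] [ 9.3e-03  6.0e-04 -1.0e+00] [-0.27  1.77 -0.14] 0.341
0.06169453478537426
```

View pics/c9.png

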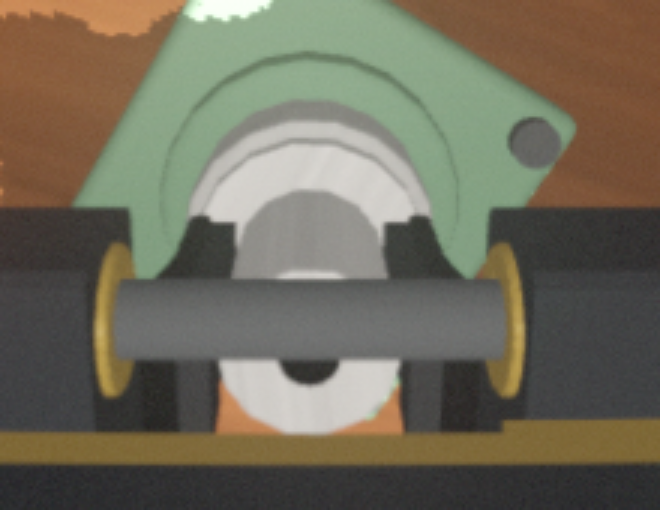

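The flange sits on the ring, with only the narrow outer ring lip showing around it. I'll check that the flange is level before handing in.

```bash
python3 - <<'E'
from h import *
X=cloud('wrist')
m=np.zeros(X.shape[:2],bool)
for zlo,zhi in [(.0595,.064),(.053,.0575)]:
    s=sel(X,(.581,.072),.026,zlo,zhi)
    A=np.c_[s[:,0]-.581,s[:,1]-.072,np.ones(len(s))]
    c,res,_,_=np.linalg.lstsq(A,s[:,2],rcond=None)
    print(len(s),c[:2].round(4),c[2].round(4),(s[:,2]-A@c).std().round(5), circ(s))
n=np.load('last_wrist.npz')
E
```

```text
1188 [0.0115 0.0028] 0.0617 0.00068 [572.9  69.1  21.8]
459 [ 0.0052 -0.0008] 0.0556 0.00068 [574.6  70.3  25.1]
```

Call:
{"name": "move_arm", "arguments": {
  "series": [
    [[0,0.1,0,0.02,0,-0.04,0],[0,0.08,0,0.015,0,-0.05,0],[0,0.06,0,0.01,0,-0.06,0]]
  ]
}}

```text
time_s: 14.05
tcp_pos: [0.5836, 0.0724, 0.1365]
ee_rot: [[-0.022, -0.314, 0.949], [-0.001, 0.949, 0.314], [-1.0, 0.006, -0.021]]
wrist_force: [-9.4, 1.2, 22.3]
gripper_width: 0.334
```

```bash
cat > k.py <<'E'
from h import *
S=[]
for i in range(4):
    cap('wrist','w10.png'); X=cloud('wrist'); S.append(X)
    t=r.sense();print(t['time_s'],t['tcp_pos'].round(4),t['wrist_force'].round(1),t['ee_rot'][:,0].round(4),t['moment'].round(2),round(t['gripper_width'],3))
for zlo,zhi in [(.0595,.064),(.053,.0575)]:
    s=np.vstack([sel(X,(.581,.072),.026,zlo,zhi) for X in S])
    A=np.c_[s[:,0]-.581,s[:,1]-.072,np.ones(len(s))]
    c=np.linalg.lstsq(A,s[:,2],rcond=None)[0]; print(len(s),c.round(4))
E
python3 k.py
```

```text
14.1 [0.5837 0.0724 0.1365] [-10.1   0.9  20.9] [-2.230e-02 -6.000e-04 -9.998e-01] [ 0.19  2.8  -0.08] 0.336
14.15 [0.5836 0.0724 0.1365] [-9.7  0.6 20.7] [-2.190e-02 -5.000e-04 -9.998e-01] [ 0.28  2.69 -0.02] 0.338
14.2 [0.5836 0.0724 0.1365] [-8.9  0.7 21.2] [-2.170e-02 -4.000e-04 -9.998e-01] [ 0.24  2.63 -0.1 ] 0.336
14.25 [0.5836 0.0724 0.1365] [-8.5  1.1 21. ] [-2.150e-02 -4.000e-04 -9.998e-01] [ 0.24  2.61 -0.04] 0.338
4738 [-0.0031  0.0061  0.0621]
2003 [ 0.0022 -0.0029  0.0555]
```

Call:
{"name": "move_arm", "arguments": {
  "series": [
    [[0,-0.11,0,-0.025,0,-0.03,0],[0,-0.03,0,-0.006,0,-0.05,0]]
  ]
}}

```text
time_s: 14.5
tcp_pos: [0.5819, 0.0725, 0.1362]
ee_rot: [[0.001, -0.315, 0.949], [-0.001, 0.949, 0.315], [-1.0, -0.001, 0.001]]
wrist_force: [-7.6, 1.2, 18.8]
gripper_width: 0.338
```

```bash
python3 k.py
```

```text
14.55 [0.5819 0.0725 0.1362] [-5.8  0.1 14.5] [ 1.2e-03 -6.0e-04 -1.0e+00] [ 0.13  1.87 -0.01] 0.338
14.6 [0.5819 0.0725 0.1362] [-6.9 -0.5 14.8] [ 9.e-04 -5.e-04 -1.e+00] [ 0.08  1.98 -0.08] 0.336
14.65 [0.5819 0.0725 0.1362] [-6.7 -0.1 15.2] [ 8.e-04 -5.e-04 -1.e+00] [ 0.16  2.   -0.03] 0.335
14.7 [0.5819 0.0725 0.1363] [-6.1  0.5 15.4] [ 7.e-04 -5.e-04 -1.e+00] [ 0.14  2.05 -0.02] 0.338
4740 [0.0153 0.0063 0.0619]
1997 [-0.     -0.0021  0.0555]
```

Call:
{"name": "move_arm", "arguments": {
  "series": [
    [[0,0.01,0,0,0,-0.075,0]]
  ]
}}

```text
time_s: 14.82
tcp_pos: [0.5819, 0.0725, 0.1361]
ee_rot: [[0.0, -0.317, 0.949], [-0.001, 0.949, 0.317], [-1.0, -0.001, -0.0]]
wrist_force: [-13.4, 0.9, 32.1]
gripper_width: 0.337
```

```bash
python3 k.py; python3 - <<'E'
from h import *
cap('scene','s9.png')
E
```

```text
14.875 [0.5819 0.0725 0.1361] [-10.8   0.3  24.2] [ 4.0e-04 -1.4e-03 -1.0e+00] [ 0.26  3.16 -0.08] 0.336
14.925 [0.5819 0.0725 0.1361] [-10.5   0.8  25.9] [ 6.0e-04 -1.2e-03 -1.0e+00] [ 0.28  3.11 -0.06] 0.342
14.975 [0.5819 0.0725 0.1361] [-9.5  0.6 24.7] [ 7.0e-04 -1.2e-03 -1.0e+00] [ 0.24  3.08 -0.1 ] 0.334
15.025 [0.5819 0.0725 0.1361] [-10.3   0.7  23.6] [ 8.0e-04 -1.1e-03 -1.0e+00] [ 0.31  3.06 -0.06] 0.336
4740 [0.0148 0.0041 0.0618]
1999 [-0.0024 -0.0014  0.0555]
```

View pics/s9.png

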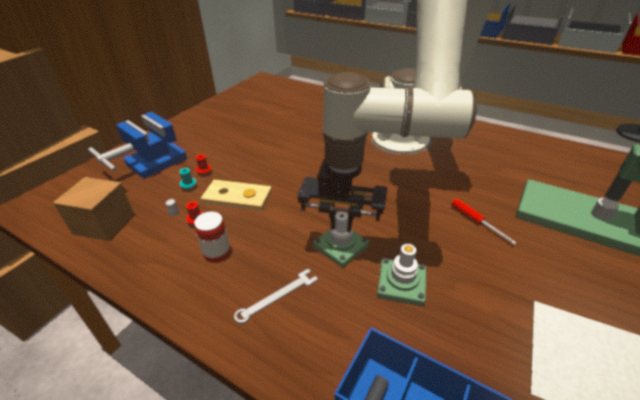

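The blank sits home in the near anvil at (342,240). The finished knob at (405,262) and everything else are where they were. Hold force is steady at about 24 N with the tool upright.

```bash
python3 - <<'E'
from station import r
print(r.finish_job())
t=r.sense();print(t['time_s'],t['tcp_pos'],t['wrist_force'])
E
```

```text
the job is handed in; nothing more can be done
None
the job is handed in; nothing more can be done
```

I took the bare aluminium blank out of the tray, set its spigot in the ring of the free anvil and pressed it down slowly. I handed the job in at about 15 s with the gripper still closed on the blank and pushing down.

- **Seating:** The force followed the ejector spring from about 5 N to 10 N, then rose sharply at the height where the flange should meet the ring. Pressing harder moved the tool no further. The flange top measured 6.3 mm above the ring; its thickness is 6 mm, and the depth readings are noisy by 0.7 mm.
- **Final hold:** The downward push was steady at about 24 N, with a brief peak of 32 N. The tool was vertical to within 0.1°.
- **Rest of the bench:** In the last picture the finished knob, gauge and everything else visible were where they started.

**Not perfect:**
- A sideways force of about 10 N remained at the end.
- The depth image suggested the flange slopes by about 1°, which disagrees with the upright tool. I put this down to noise and did not confirm it.
- While correcting a small tilt, I over-rotated to about 1.2° and lifted the tool about 0.4 mm. I straightened it and pressed down again before handing in.

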